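# Press the snap-fit lid of the ornament tub shut all round

## Task

The lid has been laid on the clear tub of printing ornaments. Press down around its yellow rim, section by section, until all six sections have clicked shut and stay down. Only press: the tub stays standing where it is, neither picked up nor shoved about, and the printing block, loupe and ink jar beside it are left alone.

Things in the scene. Friction and masses are not known exactly. Their poses are not given: they have to be found in the camera images.
- tub: round clear plastic storage tub full of metal printing ornaments, loose on the bench, about 4 kg, 160 mm across the lid and 96 mm high with the lid shut. Origin: centre of the underside, on the bench; z up along the axis. The middle of the lid's rim section n lies in direction (n - 1) x 60 degrees, anticlockwise from the tub's x axis as seen from above
- lid_mid (a point): centre of the lid, on the tub's axis, 91 mm above the bench: the sunk round clear middle, 92 mm across, is already down and held to the tub. Around it the yellow rim (outer diameter 160 mm) is parted by six narrow slots into six equal 57 degree sections
- sec1_press (a point): where to press rim section 1: on its top face, on its centre line, 72 mm from the tub's axis, 8 mm in from the outer edge; about 102 mm above the bench while the section stands up, 96 mm once shut
- sec1 (a joint): angle of rim section 1 in rad about its inner edge, 46 mm from the tub's axis: 0 = standing up, outer edge 8 mm high; 0.235 = clicked shut, level. Let go before about 0.17 it springs back up; beyond, it snaps down by itself and stays, against a hard stop. At its point it takes about 9 N, a third of the way down. Up to two sections may be shut already
- sec2_press (a point): where to press rim section 2: on its top face, on its centre line, 72 mm from the tub's axis, 8 mm in from the outer edge; about 102 mm above the bench while the section stands up, 96 mm once shut
- sec2 (a joint): angle of rim section 2 in rad about its inner edge, 46 mm from the tub's axis: 0 = standing up, outer edge 8 mm high; 0.235 = clicked shut, level. Behaves like section 1
- sec3_press (a point): where to press rim section 3: on its top face, on its centre line, 72 mm from the tub's axis, 8 mm in from the outer edge; about 102 mm above the bench while the section stands up, 96 mm once shut
- sec3 (a joint): angle of rim section 3 in rad about its inner edge, 46 mm from the tub's axis: 0 = standing up, outer edge 8 mm high; 0.235 = clicked shut, level. Behaves like section 1
- sec4_press (a point): where to press rim section 4: on its top face, on its centre line, 72 mm from the tub's axis, 8 mm in from the outer edge; about 102 mm above the bench while the section stands up, 96 mm once shut
- sec4 (a joint): angle of rim section 4 in rad about its inner edge, 46 mm from the tub's axis: 0 = standing up, outer edge 8 mm high; 0.235 = clicked shut, level. Behaves like section 1
- sec5_press (a point): where to press rim section 5: on its top face, on its centre line, 72 mm from the tub's axis, 8 mm in from the outer edge; about 102 mm above the bench while the section stands up, 96 mm once shut
- sec5 (a joint): angle of rim section 5 in rad about its inner edge, 46 mm from the tub's axis: 0 = standing up, outer edge 8 mm high; 0.235 = clicked shut, level. Behaves like section 1
- sec6_press (a point): where to press rim section 6: on its top face, on its centre line, 72 mm from the tub's axis, 8 mm in from the outer edge; about 102 mm above the bench while the section stands up, 96 mm once shut
- sec6 (a joint): angle of rim section 6 in rad about its inner edge, 46 mm from the tub's axis: 0 = standing up, outer edge 8 mm high; 0.235 = clicked shut, level. Behaves like section 1
- cut_mid (a point): wood-mounted metal printing block, 62 x 42 x 23 mm, loose beside the tub, to be left alone; point at its centre, half-way up
- loupe_mid (a point): brass loupe, 42 mm across and 42 mm high, loose beside the tub, to be left alone; point at its centre, half-way up
- jar_mid (a point): small ink jar with black cap, 52 mm across and 62 mm high, loose beside the tub, to be left alone; point at its centre, half-way up
Not all that is in view belongs to the job. There is more than one size of the tub; the job needs the larger.

How it is judged:
At the end, for the whole second after the job is handed in: All six rim sections are shut (each joint above 0.22 of 0.235 rad) and stay so untouched; the tub stands upright and at rest, within 30 mm of where it stood; block, loupe and jar are within 15 mm of where they stood (value of joint each of sec1, sec2, sec3, sec4, sec5, sec6 above 0.22 rad and distance of tub from where it was at the start of the episode below 0.03 m and angle between tub's own z axis and vertical below 0.05 rad and linear speed of tub below 0.02 m/s and distance of each of cut_mid, loupe_mid, jar_mid from where it was at the start of the episode below 0.015 m).
It fails at once if the tub is lifted, tipped or shoved more than 30 mm (height (world z) of tub above 0.01 m or angle between tub's own z axis and vertical above 0.15 rad or distance of tub from where it was at the start of the episode above 0.03 m).
It fails at once if the printing block, the loupe or the jar is moved more than 15 mm (distance of any of cut_mid, loupe_mid, jar_mid from where it was at the start of the episode above 0.015 m).
It also fails if it takes over 54 s, if anything falls off the work surface, if the arm or the gripper's body presses on something with over 40 N, if the wrist force passes 120 N, or if a joint passes its speed limit or range.

## Robot

A 6-joint arm with a two-finger parallel gripper is mounted at the origin on the work surface. World frame = base frame: x ahead of the robot, y to its left, z up, the work surface at z = 0. Lengths are in m, angles in rad, forces in N, time in s.
With the tool pointing down it reaches from about 0.375 to 0.825 m from the base axis. Payload 5.5 kg.
Tool frame: the origin (TCP) lies midway between the tips of the shut fingers; the grasp point (between the pads) lies 19 mm behind it (r.pinch_z is the distance from the TCP to the grasp point, in m); z points along the fingers, x is the direction in which the jaws open and shut, and the axes are right-handed (so a half turn about z gives the same grasp; the last joint's range is limited). The gripper opens to 85 mm and grips with 20 to 120 N. Pads are 22 mm wide; open, the fingers measure 114 mm over their backs; the gripper's body (76 mm by 85 mm) begins 54 mm behind the grasp point. The pads swing forward as they close: fully open they stand 13 mm farther back than shut.
Start: joints at [1.239, 0.314, -0.047, 1.21, 0, 1.571], TCP at [0.195, 0.567, 0.204] pointing down, gripper open.
Joint ranges: [-2.67, 2.67], [-0.69, 1.73], [-1.03, 1.25], [-2.08, 2.16], [-1.42, 1.45], [-3.14, 3.14]. Speed limits (rad/s): [2.39, 2.39, 3.01, 3.14, 3.14, 3.14].

## Interface

Orientations are given as a 3x3 rotation matrix whose columns are the frame's x, y, z axes.
In Python, from bench import r gives the robot as it stands. The module is installed in compiled form; this text tells all that it offers.
- The arm moves only by the tool send_rows, never from a script. Its argument "steps" is a list of rows, each a list of 7 numbers: the turn, a rotation vector about the world's x, y, z in degrees, then the shift along the world's x, y, z in m, then the closure, from -1 (fully open) to 1 (shut), so that 0 is half open. A call has 1 to 20 rows; each row is the pose to reach, as a shift and turn from the pose commanded when the call began; what a row does not reach only later rows make up. A row lasts 1/8 s, in which the tool goes at most 62.5 mm and 10.7 degrees, less where a joint would pass 70% of its speed; a pose out of reach is approached as far as the arm can. A call with a gripper value outside its range is refused whole. The fingers move at their own pace and stop on an object; "force" is the grip in N (left out, the last holds). Time passes only in rows, so rows that repeat a pose let the fingers close. It gives the time, the measured TCP pose, the force and the opening at its end, in the units of the state.
- r.state(): the state, without advancing time (a new reading comes with each control period).
- r.snapshot(name): name is "scene" or "top" or "wrist"; returns a dict with "frame" (420x560x3 uint8, red, green, blue), "K" (3x3 intrinsics, pixels), "eye" and "attitude" of the camera in the world. Camera axes: x right, y down, z forward; pixel columns grow to the right and rows downward; lengths in m; the calibration is good to about 2 mm. A picture is of the moment at which its call begins. There is no depth.
- r.hand_in(): hands the job in, once; it reports no verdict.
The state is a dict: "time_s": time; "q": joint angles; "dq": joint speeds; "joint_torque": joint torques, N m; "position": TCP position; "eef_rot": TCP orientation; "force": force on the tool from outside, world axes, zero at the start; "moment": the same for the moment, N m; "gripper_width": finger opening in m.
Only numpy, scipy, OpenCV 4.12 (cv2) and the standard library are available. Lean on these libraries where they do the work, as an engineer would, in place of code of your own. Each camera call takes 0.05 s, during which the arm holds its last target.

## Working session

There is one attempt and no reset: what is moved stays moved. The work goes in short steps, Python scripts to look and compute and a tool call to move; the robot and the scene stay as the last step left them, time stands still between calls to the robot, and variables do not carry over. Pictures are saved under pics/ and viewed, and the job is handed in when it is done.

Besides the shell and the picture viewer there is one more tool, called after "Emit:" as name([rows], argument=value, ...), one row to a line, values as JSON. send_rows: Moves the arm, as the interface text tells. Its arguments: {"type":"object","properties":{"steps":{"type":"array","items":{"type":"array","items":{"type":"number"}}},"force":{"type":"number"}},"required":["steps"]}

```bash
mkdir -p pics; python3 - <<'E'
from bench import r
import cv2,json,numpy as np
s=r.state(); print(s["time_s"],s["position"],s["force"],s["gripper_width"],r.pinch_z); print(np.round(s["eef_rot"],3))
for n in("scene","top","wrist"):
    d=r.snapshot(n); cv2.imwrite(f"pics/{n}0.png",d["frame"][:,:,::-1]); np.savez(f"{n}0.npz",**d)
    print(n,np.round(d["K"],1).tolist(),np.round(d["eye"],3),np.round(d["attitude"],3).tolist())
E
```

```text
0.0 [0.19523119 0.56668423 0.20354311] [ 0.46342963  0.05865363 -0.11963804] 0.08527332351058647 0.0187
[[ 0.326  0.945 -0.001]
 [ 0.945 -0.326 -0.002]
 [-0.002  0.    -1.   ]]
scene [[434.7, 0.0, 285.0], [0.0, 434.7, 207.0], [0.0, 0.0, 1.0]] [ 0.953 -0.315  0.707] [[0.674, 0.56, -0.482], [0.739, -0.518, 0.432], [-0.008, -0.647, -0.762]]
top [[423.7, 0.0, 279.5], [0.0, 423.7, 213.9], [0.0, 0.0, 1.0]] [0.507 0.03  0.788] [[-0.026, -0.999, 0.043], [-1.0, 0.026, -0.001], [-0.0, -0.043, -0.999]]
wrist [[366.2, 0.0, 285.1], [0.0, 366.2, 204.6], [0.0, 0.0, 1.0]] [0.119 0.593 0.374] [[0.326, 0.898, 0.297], [0.945, -0.309, -0.103], [-0.001, 0.314, -0.949]]
```

View pics/scene0.png

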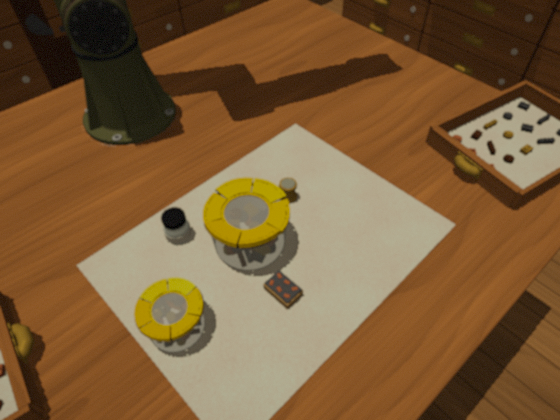

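View pics/top0.png

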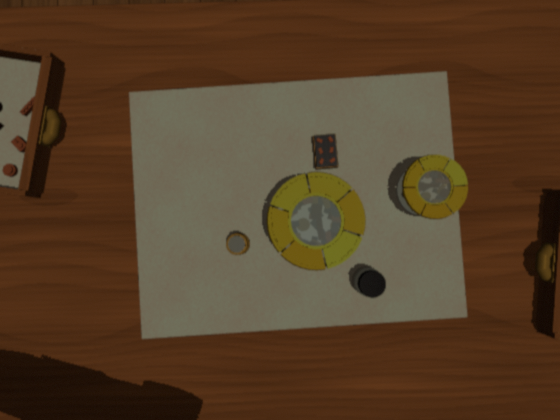

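In the top view, the large yellow-rimmed tub is at (316,221). The smaller one at (435,187) is the lookalike. The block is at (325,151), the loupe at (237,243) and the jar at (370,283). I choose the large tub and will check it in a close crop.

```bash
cat > h.py <<'E'
import numpy as np,cv2
def ray(d,u,v,z):
    K,R,e=d["K"],d["attitude"],d["eye"]
    w=R@np.linalg.inv(K)@np.array([u,v,1.]); return e+w*(z-e[2])/w[2]
def proj(d,p):
    c=d["attitude"].T@(np.asarray(p)-d["eye"]); c=d["K"]@c; return c[:2]/c[2]
E
python3 - <<'E'
from h import *
d=dict(np.load("top0.npz")); f=d["frame"][:,:,::-1]
hsv=cv2.cvtColor(f,cv2.COLOR_BGR2HSV)
m=cv2.inRange(hsv,(18,150,70),(35,255,255))
n,l,st,c=cv2.connectedComponentsWithStats(cv2.morphologyEx(m,cv2.MORPH_CLOSE,np.ones((5,5))))
for i in range(1,n):
    if st[i,4]>300:
        cn=max(cv2.findContours((l==i).astype(np.uint8),0,1)[0],key=len); print(st[i],cv2.fitEllipse(cn))
        (u,v),(a,b),_=cv2.fitEllipse(cn); p=ray(d,u,v,.1); print(p, a/2*(d["eye"][2]-.1)/423.7)
for n,u,v,z in (("cut",325,151,.023),("loupe",237,243,.042),("jar",371,283,.062)): print(n,ray(d,u,v,z))
x=cv2.resize(f[160:280,250:380],None,fx=6,fy=5*1.2,interpolation=cv2.INTER_CUBIC)[:600]
cv2.imwrite("pics/crop_top.png",x)
d=dict(np.load("scene0.npz")); f=d["frame"][:,:,::-1]
x=cv2.resize(f[165:275,190:300],None,fx=5.4,fy=5.4,interpolation=cv2.INTER_CUBIC); cv2.imwrite("pics/crop_scene.png",x)
E
```

```text
[ 39 109  18  34 368] ((47.659141540527344, 126.33776092529297), (13.629093170166016, 35.59422302246094), 10.406325340270996)
[0.69065708 0.40583677 0.1       ] 0.011067202238513837
[ 403  155   65   64 2381] ((435.52227783203125, 186.16757202148438), (62.78548812866211, 64.1496353149414), 98.88191986083984)
[ 0.5754531  -0.22596959  0.1       ] 0.05098356039452104
[ 268  172   97   98 5399] ((315.5458679199219, 220.482421875), (96.17677307128906, 96.69466400146484), 134.97335815429688)
[ 0.52468033 -0.02877924  0.1       ] 0.0780982112997502
cut [ 0.65254134 -0.05637142  0.023     ]
loupe [0.49021437 0.10542652 0.042     ]
jar [ 0.41667414 -0.12327058  0.062     ]
```

View pics/crop_top.png

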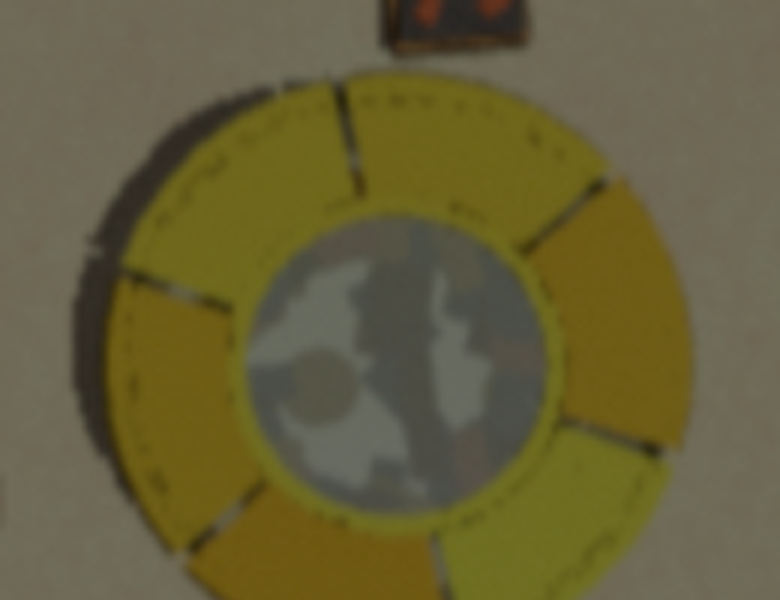

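View pics/crop_scene.png

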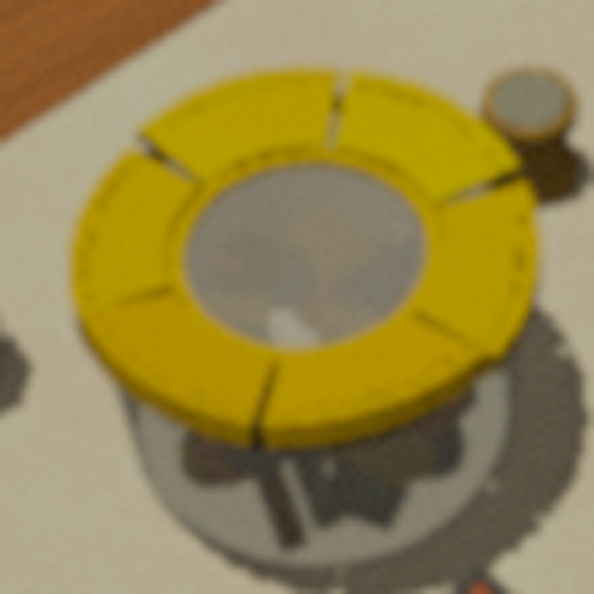

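```bash
cat > ov.py <<'E'
from h import *
C=np.array([.5247,-.0288]);A=9.8
def ov(d,C=C,A=A,s=5,fn="x",zr=.104,box=60):
    uc=proj(d,[*C,.1]).astype(int); x0,y0=np.maximum(uc-box,0); f=d["frame"][y0:y0+2*box,x0:x0+2*box,::-1]
    im=cv2.resize(f,None,fx=s,fy=s,interpolation=cv2.INTER_CUBIC)
    im=cv2.convertScaleAbs(im,alpha=1.5)
    q=lambda p:tuple(int(t) for t in (proj(d,p)-[x0,y0]+.5)*s)
    for k in range(6):
        a=np.radians(A+60*k); e=np.array([np.cos(a),np.sin(a)]); cv2.line(im,q([*(C+.05*e),.097]),q([*(C+.08*e),zr]),(255,0,0),1)
        a+=np.pi/6; e=np.array([np.cos(a),np.sin(a)]); p=C+.072*e; cv2.circle(im,q([*p,.102]),4,(0,0,255),-1)
        cv2.putText(im,chr(97+k),q([*p,.1]),0,.7,(0,0,0),2)
    for rr,z in((.08,zr),(.08,.096),(.046,.094)):
        pts=np.array([q([C[0]+rr*np.cos(t),C[1]+rr*np.sin(t),z]) for t in np.linspace(0,6.3,80)]); cv2.polylines(im,[pts],False,(0,255,0) if z==zr else (255,0,255),1)
    cv2.imwrite(fn,im)
E
python3 - <<'E'
from ov import *
t=dict(np.load("top0.npz"));s=dict(np.load("scene0.npz"))
ov(t,fn="pics/ovt.png");ov(s,fn="pics/ovs.png")
a=cv2.imread("pics/ovt.png");b=cv2.imread("pics/ovs.png");cv2.imwrite("pics/ov0.png",cv2.resize(np.hstack([a,b]),(800,400)))
for k in range(6):
    g=np.radians(39.8+60*k);print("abcdef"[k],np.round(C+.072*np.array([np.cos(g),np.sin(g)]),4))
E
```

```text
a [0.58   0.0173]
b [0.5124 0.0421]
c [ 0.4571 -0.0039]
d [ 0.4694 -0.0749]
e [ 0.537  -0.0997]
f [ 0.5923 -0.0537]
```

View pics/ov0.png

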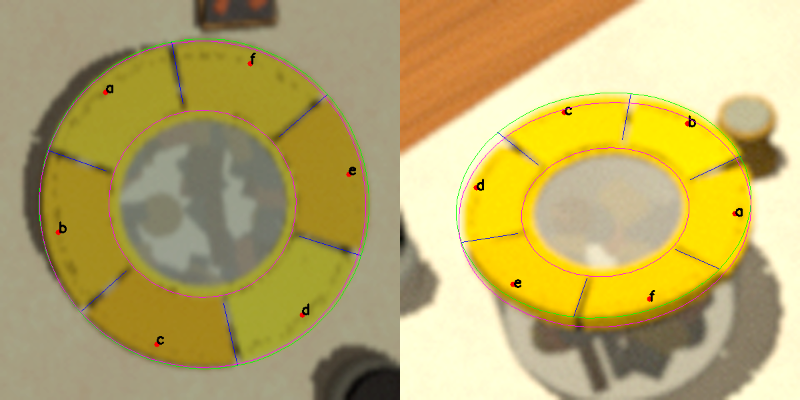

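View pics/ovs.png

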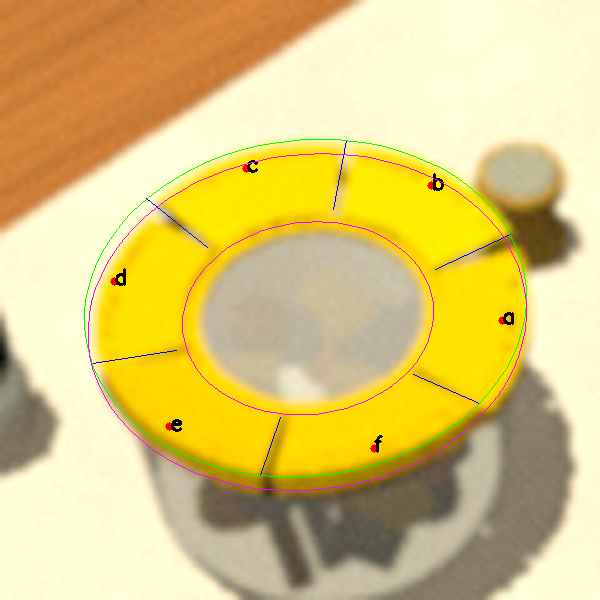

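The overlay fits both views within about 2 mm: rim radius 80 mm at a height of 96–104 mm, and the slots line up. The chosen lid is therefore the larger tub's. Next I shut the fingers and go above section "a".

Emit:
send_rows([
  [0,0,-5,0.02,-0.03,0,1],
  [0,0,-10,0.05,-0.07,0,1],
  [0,0,-15,0.08,-0.11,0,1],
  [0,0,-20,0.11,-0.157,0,1],
  [0,0,-25,0.14,-0.2,0,1],
  [0,0,-30,0.17,-0.242,0,1],
  [0,0,-35,0.2,-0.285,0,1],
  [0,0,-40,0.23,-0.327,0,1],
  [0,0,-46,0.26,-0.37,0,1],
  [0,0,-52,0.29,-0.413,0,1],
  [0,0,-58,0.32,-0.455,0,1],
  [0,0,-64,0.35,-0.5,0,1],
  [0,0,-70,0.37,-0.53,0,1],
  [0,0,-70,0.385,-0.548,0,1],
  [0,0,-70,0.385,-0.548,-0.04,1],
  [0,0,-70,0.385,-0.548,-0.07,1],
  [0,0,-70,0.385,-0.548,-0.085,1],
  [0,0,-70,0.385,-0.548,-0.085,1],
])

```text
time_s: 2.4
position: [0.5796, 0.0197, 0.1186]
eef_rot: [[1.0, 0.019, -0.002], [0.019, -1.0, 0.0], [-0.002, -0.0, -1.0]]
force: [0.6, 0.0, 1.0]
gripper_width: -0.0003
```

```bash
python3 - <<'E'
from bench import r
import cv2,numpy as np
s=r.state();print(s["time_s"],s["position"],s["force"],s["gripper_width"],np.round(s["q"],2));print(np.round(s["eef_rot"],3))
a=r.snapshot("scene");b=r.snapshot("wrist")
cv2.imwrite("pics/s1.png",np.hstack([cv2.resize(a["frame"][120:300,140:340],(400,360)),cv2.resize(b["frame"],(400,360))])[:,:,::-1])
E
```

```text
2.4 [0.57962123 0.01968059 0.11863913] [0.64021062 0.00727565 0.99520876] -0.00034021177996271387 [ 0.03  0.33 -0.23  1.02  0.    1.59]
[[ 1.     0.019 -0.002]
 [ 0.019 -1.     0.   ]
 [-0.002 -0.    -1.   ]]
```

View pics/s1.png

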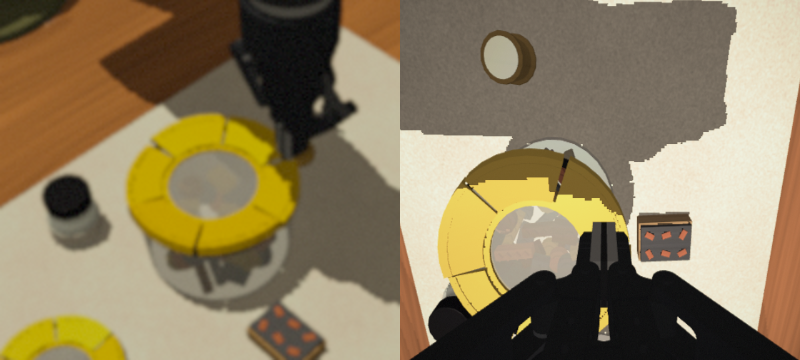

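The fingers are shut and the tip hangs over section a (left half, about (295,150)), with nothing else near it. Now I press down in small steps.

Emit:
send_rows([
  [0,0,0,0,0,-0.008,1],
  [0,0,0,0,0,-0.014,1],
  [0,0,0,0,0,-0.017,1],
  [0,0,0,0,0,-0.019,1],
  [0,0,0,0,0,-0.019,1],
])

```text
time_s: 3.12
position: [0.5803, 0.0192, 0.1003]
eef_rot: [[1.0, 0.017, -0.0], [0.017, -1.0, -0.0], [-0.0, 0.0, -1.0]]
force: [-0.6, -0.7, 1.0]
gripper_width: -0.0
```

Emit:
send_rows([
  [0,0,0,0,0,-0.001,1],
  [0,0,0,0,0,-0.002,1],
  [0,0,0,0,0,-0.003,1],
  [0,0,0,0,0,-0.004,1],
  [0,0,0,0,0,-0.004,1],
  [0,0,0,0,0,-0.004,1],
])

```text
time_s: 3.88
position: [0.5805, 0.0193, 0.0964]
eef_rot: [[1.0, 0.017, 0.0], [0.017, -1.0, -0.0], [0.0, 0.0, -1.0]]
force: [0.8, 0.7, -0.2]
gripper_width: 0.0001
```

Emit:
send_rows([
  [0,0,0,0,0,-0.001,1],
  [0,0,0,0,0,-0.002,1],
  [0,0,0,0,0,-0.002,1],
  [0,0,0,0,0,-0.002,1],
])

```text
time_s: 4.38
position: [0.5804, 0.0193, 0.0944]
eef_rot: [[1.0, 0.017, -0.0], [0.017, -1.0, -0.0], [-0.0, 0.0, -1.0]]
force: [-0.6, -1.0, -0.0]
gripper_width: 0.0005
```

```bash
python3 - <<'E'
from bench import r
import cv2,numpy as np
s=r.state();print(s["time_s"],s["position"],s["force"])
a=r.snapshot("scene");b=r.snapshot("wrist")
cv2.imwrite("pics/s2.png",np.hstack([cv2.resize(a["frame"][150:270,190:310],(400,400)),cv2.resize(b["frame"][140:360,150:400],(400,400))])[:,:,::-1])
E
```

```text
4.375 [0.58040514 0.01927996 0.09436372] [-0.63007377 -0.95609497 -0.00861026]
```

View pics/s2.png

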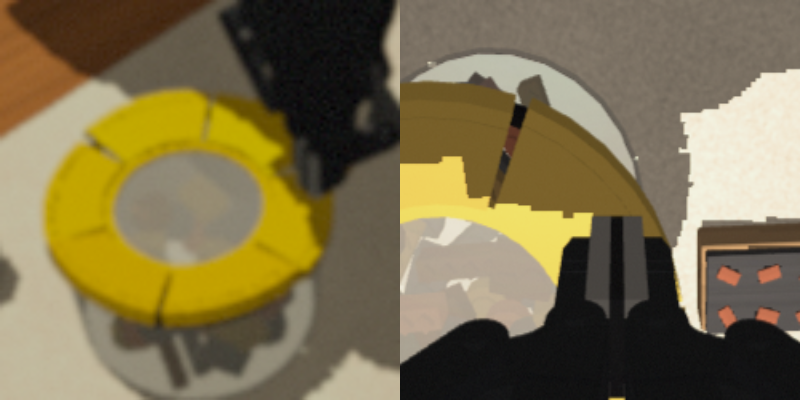

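Emit:
send_rows([
  [0,0,0,0,0,-0.001,1],
  [0,0,0,0,0,-0.002,1],
  [0,0,0,0,0,-0.002,1],
])

```text
time_s: 4.85
position: [0.5803, 0.0193, 0.0922]
eef_rot: [[1.0, 0.017, -0.0], [0.017, -1.0, 0.0], [-0.0, -0.0, -1.0]]
force: [0.1, -0.3, -0.0]
gripper_width: -0.0003
```

```bash
python3 - <<'E'
from bench import r
from ov import *
s=r.state();print(s["time_s"],s["position"],s["force"],s["moment"])
for n in("scene","wrist","top"):
    d=r.snapshot(n); print(n,proj(d,s["position"]))
    if n!="top": ov(d,C=np.array([.525,-.028]),s=5 if n=="scene" else 2,fn=f"pics/o3{n}.png",box=60 if n=="scene" else 150)
E
```

```text
4.85 [0.58032048 0.0192797  0.09224674] [ 0.11735736 -0.31401899 -0.0428547 ] [-0.00051651 -0.01609843 -0.00881438]
scene [284.99715483 215.52580502]
wrist [284.18687295 249.39171091]
top [284.98957119 187.64482207]
```

View pics/o3wrist.png

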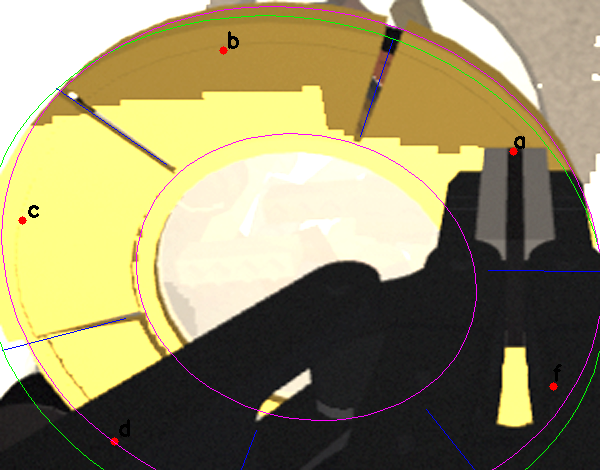

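View pics/o3scene.png

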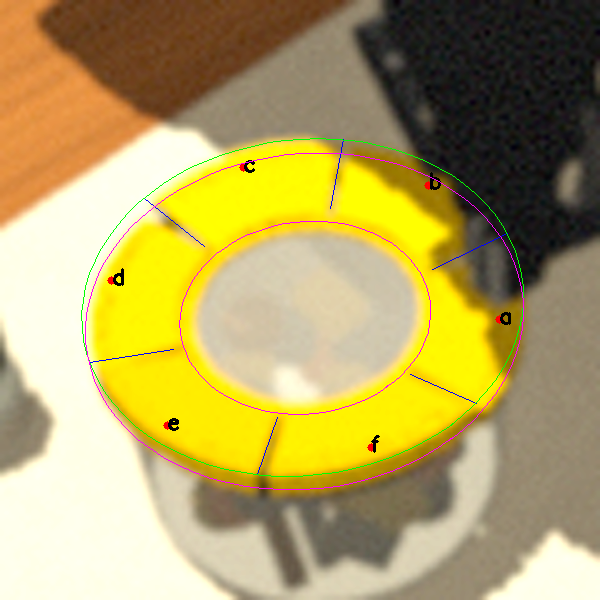

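The readings show no contact yet, though the reported z is 0.092. In the scene view the tip looks about 3 px higher than the state implies. I'll keep feeling downward in small steps.

Emit:
send_rows([
  [0,0,0,0,0,-0.001,1],
  [0,0,0,0,0,-0.002,1],
  [0,0,0,0,0,-0.002,1],
])

```text
time_s: 5.38
position: [0.5803, 0.0193, 0.0903]
eef_rot: [[1.0, 0.017, -0.0], [0.017, -1.0, -0.0], [-0.0, -0.0, -1.0]]
force: [0.0, -0.8, 0.3]
gripper_width: -0.0003
```

Emit:
send_rows([
  [0,0,0,0,0,-0.001,1],
  [0,0,0,0,0,-0.002,1],
  [0,0,0,0,0,-0.002,1],
])

```text
time_s: 5.75
position: [0.5803, 0.0193, 0.0883]
eef_rot: [[1.0, 0.017, -0.0], [0.017, -1.0, -0.0], [-0.0, 0.0, -1.0]]
force: [0.1, -0.1, -0.4]
gripper_width: -0.0002
```

```bash
python3 - <<'E'
from bench import r
from ov import *
s=r.state();print(s["time_s"],s["position"],s["force"])
o=[]
for n in("scene","wrist","top"):
    d=r.snapshot(n); np.savez(f"{n}4.npz",**d); p=proj(d,s["position"]).astype(int);print(n,p)
    b=40 if n!="wrist" else 80
    f=d["frame"][p[1]-b:p[1]+b,p[0]-b:p[0]+b,::-1]; f=cv2.convertScaleAbs(cv2.resize(f,(400,400),interpolation=cv2.INTER_CUBIC),alpha=1.8); cv2.circle(f,(200,200),3,(0,0,255),-1); o.append(f)
cv2.imwrite("pics/s4.png",np.hstack(o[:2])); cv2.imwrite("pics/t4.png",o[2])
E
```

```text
5.75 [0.58033325 0.01925052 0.08825538] [ 0.11382325 -0.06298349 -0.41258036]
scene [285 216]
wrist [284 249]
top [284 187]
```

View pics/s4.png

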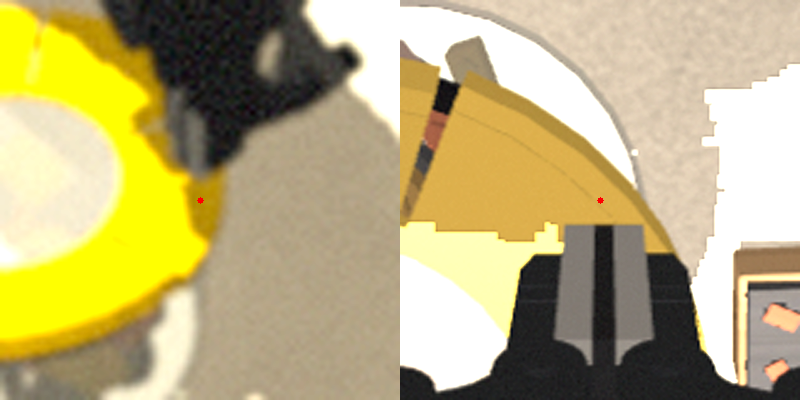

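View pics/t4.png

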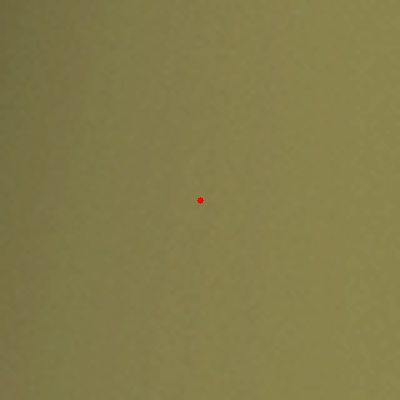

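In both views the finger tips sit about 13 mm behind the reported TCP: in the left crop the tip is at (207,175) against the projected TCP at (200,200), and the wrist view agrees. The true tip height is therefore about 0.101 m, just above the rim, so I go on down and watch the force.

Emit:
send_rows([
  [0,0,0,0,0,-0.001,1],
  [0,0,0,0,0,-0.002,1],
  [0,0,0,0,0,-0.002,1],
])

```text
time_s: 6.28
position: [0.5803, 0.0193, 0.0863]
eef_rot: [[1.0, 0.017, -0.0], [0.017, -1.0, -0.0], [-0.0, 0.0, -1.0]]
force: [-0.6, -0.3, -0.9]
gripper_width: 0.0001
```

Emit:
send_rows([
  [0,0,0,0,0,-0.001,1],
  [0,0,0,0,0,-0.002,1],
  [0,0,0,0,0,-0.002,1],
])

```text
time_s: 6.65
position: [0.5803, 0.0193, 0.0843]
eef_rot: [[1.0, 0.017, -0.0], [0.017, -1.0, 0.0], [-0.0, -0.0, -1.0]]
force: [0.3, -0.1, 0.6]
gripper_width: 0.0
```

Emit:
send_rows([
  [0,0,0,0,0,-0.001,1],
  [0,0,0,0,0,-0.002,1],
  [0,0,0,0,0,-0.002,1],
])

```text
time_s: 7.02
position: [0.5804, 0.0193, 0.0823]
eef_rot: [[1.0, 0.017, -0.0], [0.017, -1.0, 0.0], [-0.0, -0.0, -1.0]]
force: [-0.0, -0.1, 0.1]
gripper_width: -0.0
```

Emit:
send_rows([
  [0,0,0,0,0,-0.001,1],
  [0,0,0,0,0,-0.002,1],
  [0,0,0,0,0,-0.002,1],
])

```text
time_s: 7.4
position: [0.5803, 0.0193, 0.0803]
eef_rot: [[1.0, 0.017, -0.0], [0.017, -1.0, 0.0], [-0.0, -0.0, -1.0]]
force: [0.7, 0.4, 0.6]
gripper_width: -0.0
```

```bash
cat > look.py <<'E'
import sys
from bench import r
from ov import *
s=r.state();print(s["time_s"],s["position"],s["force"],s["gripper_width"])
o=[]
for n in("scene","wrist"):
    d=r.snapshot(n); p=proj(d,s["position"]).astype(int)
    b=60 if n!="wrist" else 100
    f=cv2.copyMakeBorder(d["frame"],120,120,120,120,0)[p[1]-b+120:p[1]+b+120,p[0]-b+120:p[0]+b+120,::-1]; f=cv2.convertScaleAbs(cv2.resize(f,(400,400),interpolation=cv2.INTER_CUBIC),alpha=1.4); cv2.circle(f,(200,200),3,(0,0,255),-1); o.append(f)
cv2.imwrite(sys.argv[1],np.hstack(o))
E
python3 look.py pics/s5.png
```

```text
7.4 [0.58034577 0.01926487 0.08029632] [0.6547931  0.36006014 0.59340417] -3.73542690731556e-05
```

View pics/s5.png

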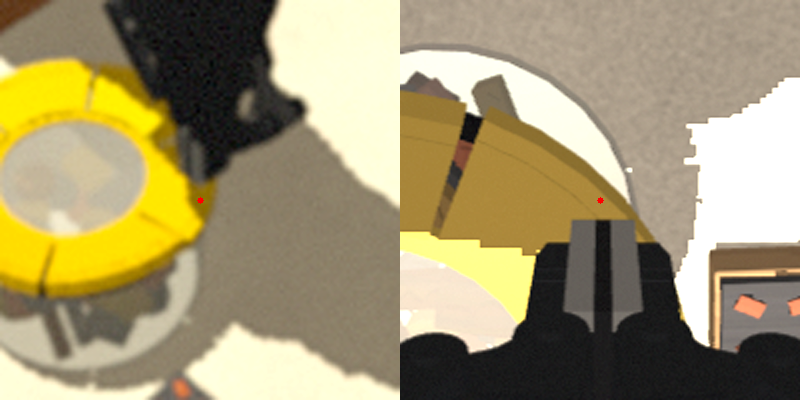

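```bash
python3 - <<'E'
from ov import *
d=dict(np.load("scene0.npz"))
for z in(.1186,.0944,.0922,.0883,.0803): print(z,proj(d,[.5803,.0193,z]))
from bench import r
s=r.state()
d=r.snapshot("wrist")
print(d["eye"]-s["position"],np.round(d["attitude"],3).tolist())
for dy in(-.011,0,.011):
  for dz in (0,.01,.02,.03): print(dy,dz,proj(d,s["position"]+[0,dy,dz]).round(0))
E
python3 - <<'E'
import cv2,numpy as np
a=cv2.imread("pics/s1.png")[:, :400]; a=a[100:220,220:360]
b=np.load("scene4.npz")["frame"][:,:,::-1]; b=b[170:230,250:320]
from bench import r
c=r.snapshot("scene")["frame"][170:230,250:320,::-1]
w=r.snapshot("wrist")["frame"][:,:,::-1]
cv2.imwrite("pics/cmp.png",np.hstack([cv2.resize(x,(390,340),interpolation=cv2.INTER_CUBIC) for x in(a,c)]))
cv2.imwrite("pics/w5.png",w)
E
```

```text
0.1186 [284.88493687 206.13952625]
0.0944 [284.98879667 214.76549227]
0.0922 [284.99799866 215.52975447]
0.0883 [285.01421592 216.87666188]
0.0803 [285.04710557 219.60827648]
[-0.0010718   0.08018217  0.17008402] [[1.0, 0.016, 0.006], [0.017, -0.95, -0.313], [0.001, 0.313, -0.95]]
-0.011 0 [284. 269.]
-0.011 0.01 [284. 279.]
-0.011 0.02 [284. 289.]
-0.011 0.03 [284. 301.]
0 0 [284. 249.]
0 0.01 [284. 258.]
0 0.02 [284. 268.]
0 0.03 [284. 279.]
0.011 0 [285. 229.]
0.011 0.01 [285. 237.]
0.011 0.02 [285. 246.]
0.011 0.03 [285. 256.]
```

View pics/cmp.png

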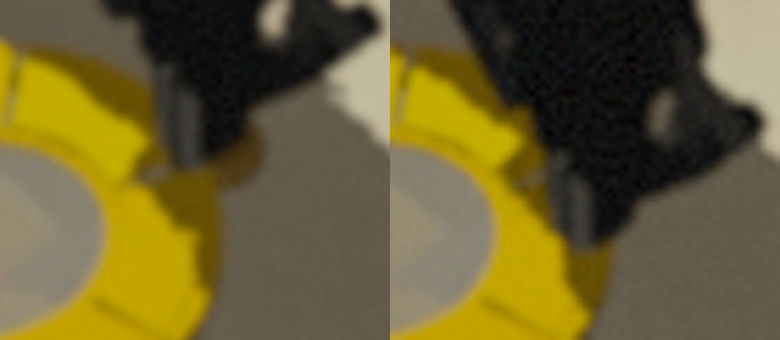

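View pics/w5.png

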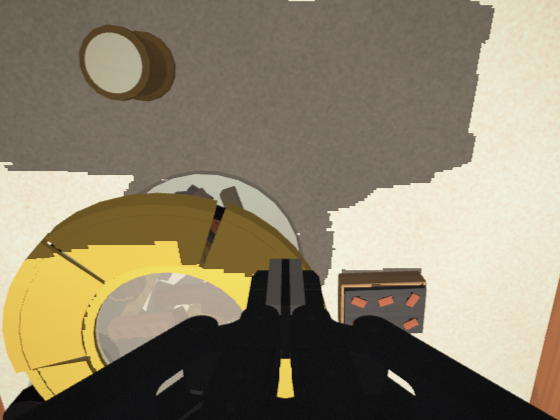

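Measured against the images, the tip moves with the arm but sits a constant distance above the stated TCP. Allowing for the 22 mm pad width, both views give about 31 mm. The tip should therefore be near 0.111 m now, and contact should come at a reported z of about 0.071. I continue with the force watched.

Emit:
send_rows([
  [0,0,0,0,0,-0.002,1],
  [0,0,0,0,0,-0.004,1],
  [0,0,0,0,0,-0.006,1],
  [0,0,0,0,0,-0.006,1],
])

```text
time_s: 8.15
position: [0.5802, 0.0193, 0.0741]
eef_rot: [[1.0, 0.017, -0.0], [0.017, -1.0, 0.0], [-0.0, -0.0, -1.0]]
force: [0.0, -0.6, 0.1]
gripper_width: -0.0001
```

Emit:
send_rows([
  [0,0,0,0,0,-0.001,1],
  [0,0,0,0,0,-0.002,1],
  [0,0,0,0,0,-0.002,1],
])

```text
time_s: 8.52
position: [0.5804, 0.0193, 0.0723]
eef_rot: [[1.0, 0.017, -0.0], [0.017, -1.0, -0.0], [-0.0, 0.0, -1.0]]
force: [0.1, -0.6, 0.1]
gripper_width: 0.0003
```

Emit:
send_rows([
  [0,0,0,0,0,-0.001,1],
  [0,0,0,0,0,-0.002,1],
  [0,0,0,0,0,-0.002,1],
])

```text
time_s: 8.9
position: [0.5803, 0.0193, 0.0703]
eef_rot: [[1.0, 0.017, -0.0], [0.017, -1.0, 0.0], [-0.0, -0.0, -1.0]]
force: [-0.4, 0.6, 0.3]
gripper_width: 0.0002
```

Emit:
send_rows([
  [0,0,0,0,0,-0.001,1],
  [0,0,0,0,0,-0.002,1],
  [0,0,0,0,0,-0.002,1],
])

```text
time_s: 9.28
position: [0.5805, 0.0193, 0.069]
eef_rot: [[1.0, 0.017, 0.0], [0.017, -1.0, 0.0], [0.0, -0.0, -1.0]]
force: [-0.7, 0.4, 4.1]
gripper_width: 0.0003
```

Emit:
send_rows([
  [0,0,0,0,0,-0.001,1],
  [0,0,0,0,0,-0.002,1],
  [0,0,0,0,0,-0.002,1],
])

```text
time_s: 9.65
position: [0.5807, 0.0193, 0.0686]
eef_rot: [[1.0, 0.017, 0.001], [0.017, -1.0, -0.0], [0.001, 0.0, -1.0]]
force: [-6.8, -0.9, 16.6]
gripper_width: -0.0002
```

```bash
python3 look.py pics/s6.png
```

```text
9.65 [0.58068413 0.01925063 0.06864437] [-6.80716802 -0.89477538 16.56772046] -0.000239693527931498
```

View pics/s6.png

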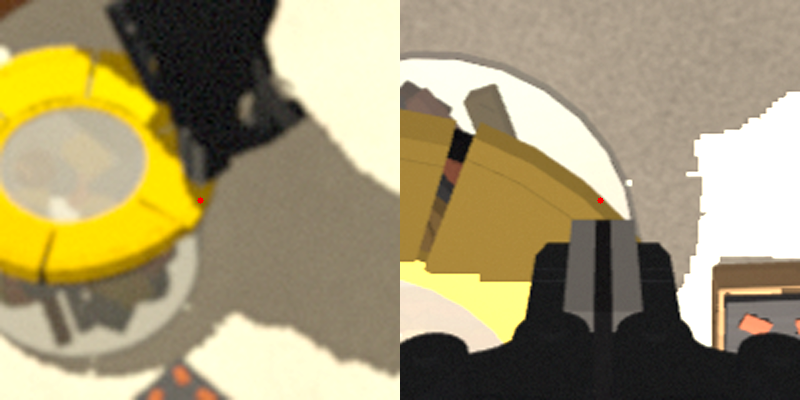

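Hard contact at a reported z of 0.069, with 16.6 N for under 1 mm of travel, so section a is on its stop. It was shut already, with a tip offset of about 27 mm. Next is section b, where I stop part-way to read the spring force.

Emit:
send_rows([
  [0,0,0,0,0,0.012,1],
  [0,0,0,0,0,0.025,1],
  [0,0,0,-0.034,0.012,0.025,1],
  [0,0,0,-0.0675,0.0235,0.025,1],
  [0,0,0,-0.0675,0.0235,0.018,1],
  [0,0,0,-0.0675,0.0235,0.012,1],
  [0,0,0,-0.0675,0.0235,0.0105,1],
  [0,0,0,-0.0675,0.0235,0.009,1],
  [0,0,0,-0.0675,0.0235,0.0075,1],
  [0,0,0,-0.0675,0.0235,0.0065,1],
  [0,0,0,-0.0675,0.0235,0.0065,1],
])

```text
time_s: 11.12
position: [0.5137, 0.0434, 0.0736]
eef_rot: [[1.0, 0.017, 0.001], [0.017, -1.0, 0.002], [0.001, -0.002, -1.0]]
force: [-1.5, 3.1, 6.6]
gripper_width: 0.0002
```

Emit:
send_rows([
  [0,0,0,0,0,-0.001,1],
  [0,0,0,0,0,-0.002,1],
  [0,0,0,0,0,-0.003,1],
  [0,0,0,0,0,-0.004,1],
  [0,0,0,0,0,-0.005,1],
  [0,0,0,0,0,-0.006,1],
  [0,0,0,0,0,-0.007,1],
  [0,0,0,0,0,-0.007,1],
])

```text
time_s: 12.12
position: [0.5134, 0.0425, 0.0685]
eef_rot: [[1.0, 0.017, 0.002], [0.017, -1.0, -0.0], [0.002, 0.001, -1.0]]
force: [-9.1, -1.2, 25.9]
gripper_width: 0.0
```

```bash
python3 look.py pics/s7.png
```

```text
12.125 [0.51342279 0.04246403 0.06850834] [-9.1470594  -1.21814281 25.9000013 ] 4.543341997458686e-05
```

View pics/s7.png

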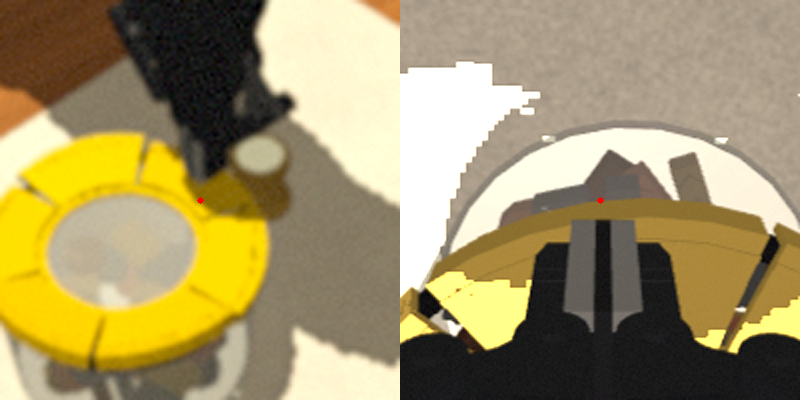

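Section b was standing: it read 6.6 N part-way and then reached its hard stop at 0.0685. In the wrist view it now sits lower than its raised neighbours. Going on to c.

Emit:
send_rows([
  [0,0,0,0,0,0.012,1],
  [0,0,0,0,0,0.025,1],
  [0,0,0,-0.028,-0.023,0.025,1],
  [0,0,0,-0.0555,-0.046,0.025,1],
  [0,0,0,-0.0555,-0.046,0.018,1],
  [0,0,0,-0.0555,-0.046,0.012,1],
  [0,0,0,-0.0555,-0.046,0.0105,1],
  [0,0,0,-0.0555,-0.046,0.009,1],
  [0,0,0,-0.0555,-0.046,0.0075,1],
  [0,0,0,-0.0555,-0.046,0.007,1],
  [0,0,0,-0.0555,-0.046,0.007,1],
])

```text
time_s: 13.6
position: [0.4575, -0.0027, 0.0733]
eef_rot: [[1.0, 0.018, -0.0], [0.018, -1.0, 0.0], [-0.0, -0.0, -1.0]]
force: [-3.5, 0.2, 7.6]
gripper_width: 0.0004
```

Emit:
send_rows([
  [0,0,0,0,0,-0.001,1],
  [0,0,0,0,0,-0.002,1],
  [0,0,0,0,0,-0.003,1],
  [0,0,0,0,0,-0.004,1],
  [0,0,0,0,0,-0.005,1],
  [0,0,0,0,0,-0.006,1],
  [0,0,0,0,0,-0.007,1],
  [0,0,0,0,0,-0.007,1],
])

```text
time_s: 14.6
position: [0.458, -0.003, 0.0684]
eef_rot: [[1.0, 0.017, 0.002], [0.017, -1.0, 0.0], [0.002, -0.0, -1.0]]
force: [-10.5, 1.0, 29.2]
gripper_width: 0.0001
```

Emit:
send_rows([
  [0,0,0,0,0,0.012,1],
  [0,0,0,0,0,0.025,1],
  [0,0,0,0.006,-0.035,0.025,1],
  [0,0,0,0.0125,-0.071,0.025,1],
  [0,0,0,0.0125,-0.071,0.018,1],
  [0,0,0,0.0125,-0.071,0.012,1],
  [0,0,0,0.0125,-0.071,0.0105,1],
  [0,0,0,0.0125,-0.071,0.009,1],
  [0,0,0,0.0125,-0.071,0.0075,1],
  [0,0,0,0.0125,-0.071,0.007,1],
  [0,0,0,0.0125,-0.071,0.007,1],
])

```text
time_s: 15.98
position: [0.47, -0.0742, 0.073]
eef_rot: [[1.0, 0.017, 0.0], [0.017, -1.0, -0.0], [0.0, 0.0, -1.0]]
force: [-0.2, 0.1, -0.2]
gripper_width: -0.0002
```

Emit:
send_rows([
  [0,0,0,0,0,-0.001,1],
  [0,0,0,0,0,-0.002,1],
  [0,0,0,0,0,-0.003,1],
  [0,0,0,0,0,-0.004,1],
  [0,0,0,0,0,-0.005,1],
  [0,0,0,0,0,-0.006,1],
  [0,0,0,0,0,-0.007,1],
  [0,0,0,0,0,-0.007,1],
])

```text
time_s: 16.98
position: [0.4702, -0.0743, 0.0685]
eef_rot: [[1.0, 0.017, 0.001], [0.017, -1.0, -0.0], [0.001, 0.0, -1.0]]
force: [-9.2, 1.7, 27.4]
gripper_width: 0.0001
```

Emit:
send_rows([
  [0,0,0,0,0,0.012,1],
  [0,0,0,0,0,0.025,1],
  [0,0,0,0.034,-0.0125,0.025,1],
  [0,0,0,0.0675,-0.025,0.025,1],
  [0,0,0,0.0675,-0.025,0.018,1],
  [0,0,0,0.0675,-0.025,0.012,1],
  [0,0,0,0.0675,-0.025,0.0105,1],
  [0,0,0,0.0675,-0.025,0.009,1],
  [0,0,0,0.0675,-0.025,0.0075,1],
  [0,0,0,0.0675,-0.025,0.007,1],
  [0,0,0,0.0675,-0.025,0.007,1],
])

```text
time_s: 18.35
position: [0.5367, -0.0997, 0.0737]
eef_rot: [[1.0, 0.017, -0.0], [0.017, -1.0, -0.001], [-0.0, 0.001, -1.0]]
force: [-2.3, -2.4, 6.3]
gripper_width: -0.0004
```

Emit:
send_rows([
  [0,0,0,0,0,-0.001,1],
  [0,0,0,0,0,-0.002,1],
  [0,0,0,0,0,-0.003,1],
  [0,0,0,0,0,-0.004,1],
  [0,0,0,0,0,-0.005,1],
  [0,0,0,0,0,-0.006,1],
  [0,0,0,0,0,-0.007,1],
  [0,0,0,0,0,-0.007,1],
])

```text
time_s: 19.35
position: [0.5374, -0.0988, 0.0685]
eef_rot: [[1.0, 0.018, 0.001], [0.018, -1.0, 0.0], [0.001, -0.0, -1.0]]
force: [-9.0, 1.1, 25.3]
gripper_width: -0.0002
```

Section d was already shut (0 N at 0.073, hard stop at 0.0685). Section e was standing and is now shut. Last is f.

Emit:
send_rows([
  [0,0,0,0,0,0.012,1],
  [0,0,0,0,0,0.025,1],
  [0,0,0,0.028,0.023,0.025,1],
  [0,0,0,0.0555,0.046,0.025,1],
  [0,0,0,0.0555,0.046,0.018,1],
  [0,0,0,0.0555,0.046,0.012,1],
  [0,0,0,0.0555,0.046,0.0105,1],
  [0,0,0,0.0555,0.046,0.009,1],
  [0,0,0,0.0555,0.046,0.0075,1],
  [0,0,0,0.0555,0.046,0.007,1],
  [0,0,0,0.0555,0.046,0.007,1],
])

```text
time_s: 20.72
position: [0.5929, -0.0536, 0.0738]
eef_rot: [[1.0, 0.017, 0.001], [0.017, -1.0, 0.0], [0.001, -0.0, -1.0]]
force: [-2.0, 0.6, 6.5]
gripper_width: 0.0002
```

Emit:
send_rows([
  [0,0,0,0,0,-0.001,1],
  [0,0,0,0,0,-0.002,1],
  [0,0,0,0,0,-0.003,1],
  [0,0,0,0,0,-0.004,1],
  [0,0,0,0,0,-0.005,1],
  [0,0,0,0,0,-0.006,1],
  [0,0,0,0,0,-0.007,1],
  [0,0,0,0,0,-0.007,1],
])

```text
time_s: 21.72
position: [0.5927, -0.0536, 0.0685]
eef_rot: [[1.0, 0.017, 0.001], [0.017, -1.0, -0.001], [0.001, 0.001, -1.0]]
force: [-8.6, 0.2, 23.7]
gripper_width: -0.0
```

Emit:
send_rows([
  [0,0,0,0,0,0.02,1],
  [0,0,0,0,0,0.05,1],
  [0,0,0,0,0,0.1,1],
  [0,0,0,0,0.05,0.12,1],
  [0,0,0,-0.04,0.1,0.12,1],
  [0,0,0,-0.08,0.15,0.12,1],
  [0,0,0,-0.12,0.2,0.12,1],
  [0,0,0,-0.15,0.25,0.12,1],
  [0,0,0,-0.18,0.3,0.12,1],
  [0,0,0,-0.2,0.34,0.12,1],
  [0,0,0,-0.2,0.34,0.12,1],
  [0,0,0,-0.2,0.34,0.12,1],
])

```text
time_s: 23.22
position: [0.3928, 0.2863, 0.1856]
eef_rot: [[1.0, 0.018, -0.0], [0.018, -1.0, -0.001], [-0.0, 0.001, -1.0]]
force: [-0.3, -0.0, -0.5]
gripper_width: 0.0002
```

```bash
python3 - <<'E'
from bench import r
from ov import *
print(r.state()["position"],r.state()["force"])
for n in("top","scene"):
    d=r.snapshot(n);np.savez(f"{n}9.npz",**d)
    a=np.load(f"{n}0.npz")["frame"]; 
    x,y=(190,120) if n=="top" else (140,140)
    cv2.imwrite(f"pics/{n}9.png",cv2.convertScaleAbs(np.hstack([cv2.resize(g[y:y+200,x:x+200],(400,400),interpolation=cv2.INTER_CUBIC) for g in(a,d["frame"])])[:,:,::-1],alpha=1.4))
E
```

```text
[0.3928451  0.28626646 0.1855677 ] [-0.29087909 -0.0201376  -0.49161958]
```

View pics/top9.png

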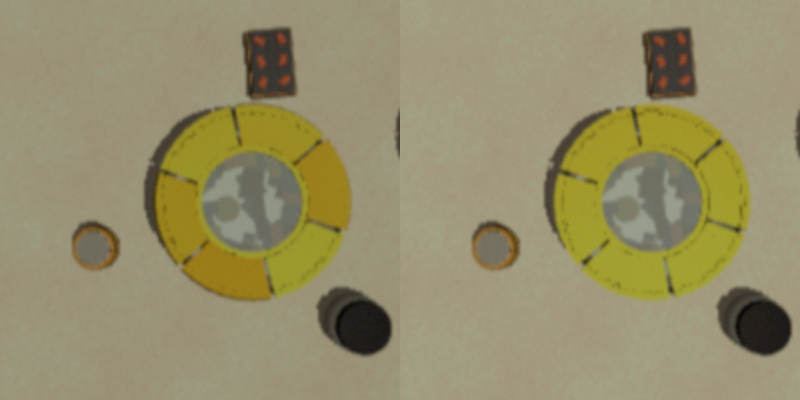

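View pics/scene9.png

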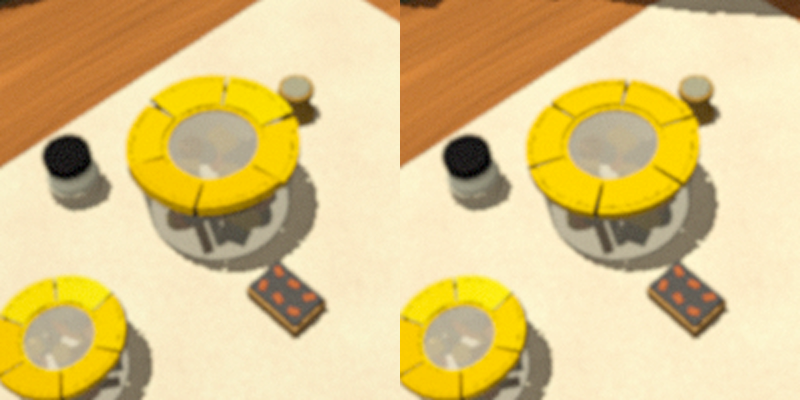

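With the arm away, all six sections of the large lid show the same even shade in the top view, centre about (650,200) in the right half. In both views the tub, block, loupe and jar sit at the same pixels as before, so I hand it in.

```bash
python3 -c "
from bench import r
print(r.state()['time_s'],r.hand_in())"
```

```text
the job is handed in; nothing more can be done
23.325 None
```

All six rim sections of the larger tub are shut and stayed down after the arm left. I pressed each one with closed fingers and handed the job in at about 23.3 s.

- **Sections:** Two were already shut, with no spring force before the stop. The other four stood up and gave 6–8 N part-way. Every section ended on its hard stop at the same height (reported z of about 0.0685 m), under 17–29 N.
- **Last pictures:** With the arm away, all six sections lie level with the same even shade. The tub, block, loupe and jar show no visible shift from the first pictures. I compared these by eye and did not measure them to the millimetre.
- **Disagreement:** The finger tips touched the rim about 27 mm above the reported TCP, though the text puts the TCP at the shut fingertips. I first allowed 13 mm from the pictures, then 31 mm, and settled it by feeling for contact. The cause is not known.
- **Pose fit:** The scene-camera overlay of the lid was about 2 mm off the top-camera fit, which is within the stated calibration.

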